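# Pull the sprung vent flap shut with the window pole

## Robot

A 6-joint arm with a two-finger parallel gripper is mounted at the origin on the work surface. World frame = base frame: x ahead of the robot, y to its left, z up, the work surface at z = 0. Lengths are in m, angles in rad, forces in N, time in s.
With the tool pointing down it reaches from about 0.425 to 1.125 m from the base axis. Payload 14.9 kg.
Tool frame: the origin (TCP) lies on the front face of the gripper's body, between the roots of the fingers; the fingertips stand 78 mm ahead of it and the grasp point (between the pads) lies 60 mm ahead of it (pinch_z is the distance from the TCP to the grasp point, in m); z points along the fingers, y is the line along which they close (so a half turn about z gives the same grasp; the last joint's range is limited). The gripper opens to 91 mm and grips with 3 to 60 N. Pads are 32 mm wide; open, the fingers measure 118 mm over their backs; the gripper's body (76 mm by 178 mm) begins 60 mm behind the grasp point.
Start: joints at [-1.305, 0.379, 1.734, -0, 1.028, -0.033], TCP at [0.206, -0.669, 0.292] pointing down, gripper open.
Joint ranges: [-2.77, 2.77], [-0.74, 2.19], [0, 2.66], [-1.06, 4.2], [0.31, 2.87], [-3.08, 3.08]. Speed limits (rad/s): [1.89, 1.89, 2.39, 3.14, 3.14, 3.14].

## Interface

Orientations are given as a rotation vector (axis times angle).
In Python, from rig import * gives the robot as it stands. The module is installed in compiled form; this text tells all that it offers.
- The arm moves only by the tool play_rows, never from a script. Its argument "plan" is a list of rows, each an object with "travel": the shift along the tool's x, y, z in units of 30 cm (1.0 is 30 cm), a list of three; "twist": the turn, a rotation vector about the tool's x, y, z in units of 180 degrees (1.0 is 180 degrees), a list of three. A call has 1 to 12 rows; each row shifts and turns the commanded pose from where the row before left it, along the tool's axes as they then stand; what a row does not reach is not made up. A row lasts 1/8 s, in which the tool goes at most 62.5 mm and 10.7 degrees, less where a joint would pass 70% of its speed; a pose out of reach is approached as far as the arm can. A call with a number of a shift or a turn outside -1 to 1 is refused whole. A call with a gripper value outside its range is refused whole. "grip" is the opening, from 0 (shut) to 1 (fully open), set as the call begins (left out, the last holds). The fingers move at their own pace and stop on an object; "newtons" is the grip in N (left out, the last holds). Time passes only in rows, so rows that do not move let the fingers close. It gives the time, the measured TCP pose, the force, the opening and the grip force at its end, in the units of the state.
- sense(): the state, without advancing time (a new reading comes with each control period).
- snapshot(name): name is "scene" or "top" or "wrist"; returns a dict with "pixels" (384x512x3 uint8, blue, green, red), "vfov" (degrees; the focal length in pixels is half the picture's height over the tangent of half this angle, whatever the lens; pixels are square), "cx", "cy" (the principal point, pixels), "position" and "attitude" of the camera in the world. Camera axes: x right, y down, z forward; pixel columns grow to the right and rows downward; lengths in m; the calibration is good to about 2 mm. The wrist camera is an equidistant fisheye: a pixel r from the principal point sees the ray r / f radians off the axis. A picture is of the moment at which its call begins. There is no depth.
- finish_job(): hands the job in; it is judged then, once.
Trained networks look in a picture, given as the dict that the camera call returned (one of the last four; its "shot" number tells which), for a name from the list of things; names that differ only in an ending like _2 or _b are one class to them, and where a whole thing is asked for, a point or a joint stands for the part that bears it (a point fixed in the world has none). Each returns a list of dicts, best first, with "score" (0 to 1); they miss things now and then, are a little off and sometimes report something else, mostly with a low value. They report only what shows in the picture. A call takes as long as a camera call.
- silhouettes(picture, query): "pixels" (384x512 bool, what is visible of it) and "extent" ([left, top, width, height] in pixels, round what is visible of it).
The state is a dict: "clock": time; "q": joint angles; "qvel": joint speeds; "joint_efforts": joint torques, N m; "position": TCP position; "tcp_rot": TCP orientation; "wrist_force": force on the tool from outside, world axes, zero at the start; "torque": the same for the moment, N m; "gripper_width": finger opening in m; "grip_force": force on a finger pad.
Only numpy, scipy, OpenCV 4.12 (cv2) and the standard library are available. Lean on these libraries where they do the work, as an engineer would, in place of code of your own. Each camera call takes 0.05 s, during which the arm holds its last target. There are 200 camera calls.

## Task

The vent flap in the low window beside the desk is standing open. Take the short window pole from the desk pad, put its hook through the ring eye at the top of the flap and pull the flap steadily shut, gently and without forcing the ring, until the spring catch has it and it stays shut by itself. Then unhook and lay the pole back down flat on the pad, leaving everything else on the desk alone and not touching the window with your hand.

Things in the scene. Friction and masses are not known exactly. Their poses are not given: they have to be found in the camera images.
- window: Low aluminium ribbon window at the side of the desk, fixed. Origin at desk height under the middle of its frame. Own +x points outdoors, -x into the room, y along the window, z up. Frame 50 mm deep (x -25 to 25). Middle opening with the vent flap: 340 mm wide (y -170 to 170), bottom rail's top at z 122, head bar's underside at z 358. Wooden sill board at z 80 to 98 reaches into the room to x = -50.
- flap (a joint): Opening angle of the vent flap, rad: 0 upright in the frame, growing as its top leans outdoors (stop at 0.8). A spring stay pushes it open against some friction: unlatched, left alone below about 0.3 rad, it swings out again to 0.4 or more. Home is not 0: catch and stop are adjustable in depth (airing gap), so the flap meets its firm rubber stop somewhere from -0.04 to 0.09 rad, not known beforehand. Reading noise about 0.012 rad.
- flap_hinge (a point): Middle of the flap's bottom hinge line, which runs along the window's y, at x = 10, z = 130 mm in the window's frame. Axes as the flap's: z up the flap, x outdoors, y along the window. The flap is a glazed aluminium sash, 330 mm wide, 205 mm high, 20 mm thick.
- catch (a point): Spring-bolt catch under the head bar, 100 mm along the window's -y from the ring (its depth setting varies by 26 mm and is not measured); its bevelled bolt drops behind the plate on the flap's top edge. Level pull at the ring: 2 N growing to 5 N; from 14 mm before home the bolt's bevel, 7 to 11 N; it drops to 5 N (the click) 2 mm before home; then the firm stop, where the pull rises steeply.
- eye_center (a point): Centre of the steel ring eye on the room side of the flap's top rail: 165 mm up the flap from the hinge line, 34 mm out from the flap's mid-plane into the room. Ring of 6 mm wire, 24 mm clear inside, 36 mm outside, standing upright; its hole faces sideways, its axis is the y axis (along the window). Axes as the flap's. Ring, flap and window must not be pulled or pushed with more than 20 N.
- pole_grip (a point): Balance point of the loose window pole (250 g, 425 mm long), inside its straight wooden handle at mid-height: grip here. x along the pole towards the hook, y to its left, z up. Handle 24 mm wide (y), 22 mm high (z), from x = -140 to 60 mm; then a 12 mm aluminium tube to x = 260 mm and the steel hook. It lies flat on the pad.
- pole_hook (a point): Middle of the hook's cross pin at the far end of the pole, at x = 281, y = -18, z = 0 mm from pole_grip, same axes. The hook is an L of 8 mm round steel: the pin leaves the pole's line at x 284, y 0 and sticks out to the pole's right, ending round at x 278, y -36 mm. Slid sideways (along the window's -y) into the ring it can pull on the ring's room-side rim.
- pad: Grey felt desk pad, 300 (x) by 460 (y) by 4 mm thick, fixed on the desk. Origin at the centre of its underside.
- rack: Bystander: wooden rack with upright slots and two plastic folders, 240 x 200 mm, 240 mm tall. Origin under its centre.
- stapler: Bystander: red stapler 135 x 34 x 49 mm, standing on the pad near its far edge. Origin under its centre, x along it.
- pen_cup: Bystander: glass pen cup, 80 mm across, 100 mm tall, pens to about 150 mm. Origin under its centre.
- hole_punch: Bystander: stainless steel hole punch 120 x 120 x 75 mm. Origin under its centre.
- lamp: Bystander: slim silver desk lamp, 130 mm round foot, 400 mm high, its head reaching 180 mm along -y. Origin under the foot's centre.
- tape_dispenser: Bystander: black tape dispenser 150 x 50 x 78 mm. Origin under its centre.
- mug: Bystander: white mug, 80 mm across, 95 mm tall. Origin under its centre.

How it is judged:
By the outcome, as a careful person would: the job done as asked, in the order asked, and still so for the second after the job is handed in, with the robot touching nothing.
It also fails if it takes over 72 s, if anything falls off the work surface, if the arm or the gripper's body presses on something with over 40 N, if the wrist force passes 120 N, or if a joint passes its speed limit or range.

## Working session

There is one attempt and no reset: what is moved stays moved. The work goes in short steps, Python scripts to look and compute and a tool call to move; the robot and the scene stay as the last step left them, time stands still between calls to the robot, and variables do not carry over. Pictures are saved under pics/ and viewed, at most 10 in all, crops included, and the job is handed in when it is done.

Besides the shell and the picture viewer there is one more tool, called after "Request:" as name(argument=value, ...) on one line, values as JSON. play_rows: Moves the arm, as the interface text tells. Its arguments: {"type":"object","properties":{"plan":{"type":"array","items":{"type":"object","properties":{"travel":{"type":"array","items":{"type":"number","minimum":-1,"maximum":1}},"twist":{"type":"array","items":{"type":"number","minimum":-1,"maximum":1}}}}},"grip":{"type":"number"},"newtons":{"type":"number"}},"required":["plan"]}

```bash
mkdir -p pics; cat > h.py <<'E'
from rig import *
import numpy as np, cv2
from scipy.spatial.transform import Rotation as R
def cam(p):
    A=np.array(p["attitude"],float)
    M=A if A.shape==(3,3) else (R.from_rotvec(A).as_matrix() if A.size==3 else R.from_quat(A).as_matrix())
    f=p["pixels"].shape[0]/2/np.tan(np.radians(p["vfov"])/2)
    return M,f,np.array(p["position"])
def ray(p,u,v,fish=False):
    M,f,c=cam(p); d=np.array([u-p["cx"],v-p["cy"]],float)
    if fish:
        r=np.hypot(*d); t=r/f; d3=np.array([*(d/max(r,1e-9)*np.sin(t)),np.cos(t)])
    else: d3=np.array([*(d/f),1.])
    return c,M@d3
def onz(p,u,v,z,fish=False):
    c,d=ray(p,u,v,fish); return c+d*(z-c[2])/d[2]
def proj(p,X,fish=False):
    M,f,c=cam(p); q=M.T@(np.array(X)-c)
    if fish:
        r=np.hypot(q[0],q[1]); t=np.arctan2(r,q[2]); return np.array([p["cx"],p["cy"]])+f*t*q[:2]/max(r,1e-9)
    return np.array([p["cx"],p["cy"]])+f*q[:2]/q[2]
E
python3 - <<'E'
from h import *
s=sense(); print(s)
ps={n:snapshot(n) for n in("scene","top","wrist")}
for n,p in ps.items():
    cv2.imwrite(f"pics/{n}0.png",p["pixels"]); print(n,p["vfov"],p["cx"],p["cy"],p["position"],p["attitude"])
    for q in("window","flap","eye_center","pole_grip","pad","rack","stapler","pen_cup","hole_punch","lamp","tape_dispenser","mug"):
        print(q,[(round(d["score"],2),d["extent"]) for d in silhouettes(p,q)[:2]])
cv2.imwrite("pics/st.png",np.hstack([cv2.resize(ps[n]["pixels"],(400,300)) for n in("scene","wrist")]))
E
```

```text
{'clock': 0.0, 'q': array([-1.30527837e+00,  3.79418167e-01,  1.73477947e+00, -8.22884240e-06,
        1.02848474e+00, -3.32984501e-02]), 'qvel': array([-0.00034467, -0.00044419,  0.00038237,  0.00044194,  0.00064444,
       -0.00098255]), 'joint_efforts': array([ 1.80613806e-03, -7.63711596e+01, -4.34362686e+01,  6.50855689e-02,
        4.24369331e-02, -7.95988376e-05]), 'position': array([ 0.20598571, -0.66868347,  0.29158214]), 'tcp_rot': array([-3.10552272e+00, -4.67480963e-01,  2.09223334e-04]), 'wrist_force': array([-0.47933468, -0.58873348,  0.33777198]), 'torque': array([ 0.06168157, -0.03257865,  0.01457203]), 'grip_force': 0.0, 'gripper_width': 0.09111089346615348}
scene 43.06837066486344 253.54601915785656 186.73419467710335 [1.65744653 0.84694556 1.35966943] [-1.19855551 -2.25216599  1.02841186]
window [(0.59, [56.7, 67.1, 218.0, 294.8]), (0.15, [292.9, 172.2, 51.2, 132.4])]
flap [(0.57, [139.6, 107.1, 61.8, 69.7])]
eye_center [(0.78, [138.5, 108.4, 60.0, 62.9]), (0.44, [58.8, 67.8, 214.5, 297.0])]
pole_grip [(0.96, [214.8, 196.0, 98.2, 37.6]), (0.68, [296.8, 173.8, 48.1,
[... 822 characters left out ...]
, 141.0, 99.2])]
rack [(0.57, [144.7, 105.0, 90.4, 67.9])]
stapler [(0.75, [182.3, 189.5, 40.5, 11.8])]
pen_cup [(0.95, [305.4, 153.4, 28.2, 30.0]), (0.37, [350.7, 61.1, 108.5, 275.7])]
hole_punch [(0.81, [247.5, 121.0, 36.5, 41.0])]
lamp [(0.84, [93.4, 146.0, 66.1, 50.5])]
tape_dispenser [(0.75, [104.3, 223.0, 49.0, 14.6])]
mug [(0.61, [250.4, 121.0, 35.1, 40.1]), (0.6, [111.1, 257.9, 35.7, 35.4])]
wrist 65.70646984690485 254.5458165576069 194.84802505591105 [ 0.27538508 -0.64777797  0.38363301] [ 2.35224739 -1.73723853 -0.23006299]
window [(0.79, [0.0, 1.6, 239.6, 249.9])]
flap []
eye_center []
pole_grip []
pad []
rack []
stapler []
pen_cup []
hole_punch []
lamp []
tape_dispenser []
mug []
```

View pics/top0.png

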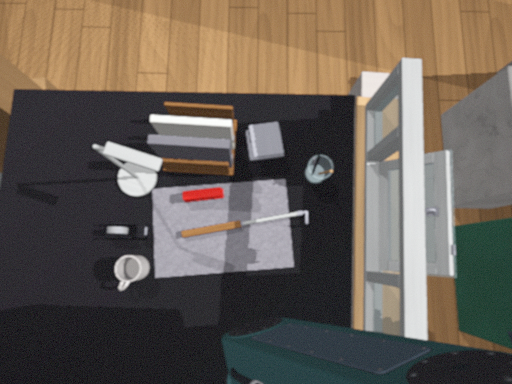

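View pics/scene0.png

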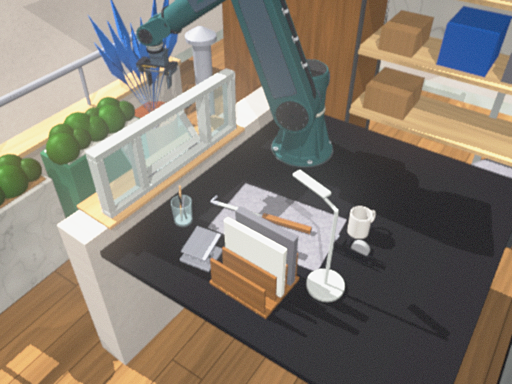

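The top view shows the pole from its handle end at (182,235) to the hook at (306,215), with the pin pointing towards the robot. The window is on the right with the flap open, and the ring is near (432,211). The scene view shows the flap from its far side at about (170,145).

```bash
python3 - <<'E'
from h import *
p=snapshot("top"); q=snapshot("scene")
M,f,c=cam(p); print(M.round(3),f)
s=silhouettes(p,"pole_grip")[0]["pixels"]
v,u=np.nonzero(s); P=np.array([onz(p,a,b,0.015) for a,b in zip(u,v)])[:,:2]
m=P.mean(0);w=np.linalg.svd(P-m,full_matrices=False)[2][0]; w=w if w[1]<0 else -w
t=(P-m)@w; print("pole ends",t.min(),t.max(),m,w)
# handle by colour
img=p["pixels"].astype(int); hm=s&(img[...,2]-img[...,0]>50)
v,u=np.nonzero(hm); H=np.array([onz(p,a,b,0.02) for a,b in zip(u,v)])[:,:2]
mh=H.mean(0);wh=np.linalg.svd(H-mh,full_matrices=False)[2][0]; wh=wh if wh[1]<0 else -wh
t=(H-mh)@wh; print("handle",t.min(),t.max(),mh,wh, "grip",mh+wh*0.04)
for n in("mug","tape_dispenser","stapler","pen_cup","hole_punch","pad"):
    d=silhouettes(p,n)
    if d:
        e=[x for x in d][0]["extent"]; print(n,[onz(p,e[0]+a*e[2],e[1]+b*e[3],0.05).round(3)[:2] for a,b in((0,0),(1,1))])
a=cv2.resize(p["pixels"][40:345,340:470],None,fx=1.95,fy=1.95,interpolation=cv2.INTER_CUBIC)
b=cv2.resize(q["pixels"][60:220,80:250],None,fx=3.0,fy=3.0,interpolation=cv2.INTER_CUBIC)
h=594; o=np.zeros((h,a.shape[1]+b.shape[1],3),np.uint8);o[:a.shape[0],:a.shape[1]]=a[:h];o[:b.shape[0],a.shape[1]:]=b[:h]
print(o.shape,a.shape);cv2.imwrite("pics/crop1.png",o)
E
```

```text
[[ 0.015 -0.984  0.176]
 [-1.    -0.016 -0.004]
 [ 0.007 -0.176 -0.984]] 358.1821420020373
pole ends -0.16850702249411834 0.25164794944186497 [0.49501608 0.13555959] [ 0.19325151 -0.98114925]
handle -0.09818327558057897 0.09688021394971569 [0.48125217 0.20369617] [ 0.19399508 -0.9810025 ] grip [0.48901197 0.16445607]
mug [array([0.39 , 0.506]), array([0.28 , 0.401])]
tape_dispenser [array([0.491, 0.558]), array([0.438, 0.39 ])]
stapler [array([0.617, 0.295]), array([0.56 , 0.155])]
pen_cup [array([ 0.738, -0.104]), array([ 0.64 , -0.201])]
hole_punch [array([0.846, 0.087]), array([ 0.705, -0.035])]
pad [array([0.637, 0.402]), array([ 0.318, -0.071])]
(594, 764, 3) (595, 254, 3)
```

View pics/crop1.png

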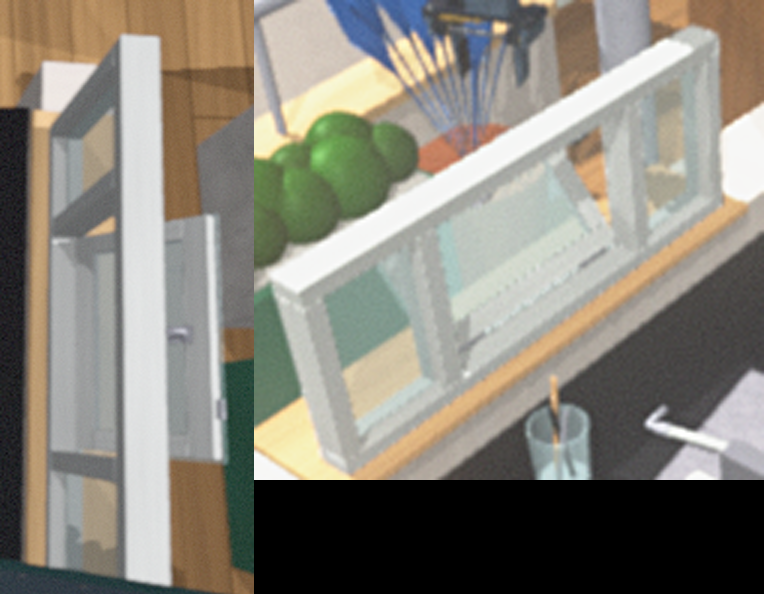

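The crop shows the opening's inner corners on the bottom rail at about full-image (369,161.5) and (365.6,271.8). The ring is at about (432,210), just visible past the head bar.

```bash
python3 - <<'E'
from h import *
p=snapshot("top")
A=onz(p,368,161.5,.122);B=onz(p,365.6,271.8,.122);print(A,B,np.linalg.norm(A-B))
# sill edge
C=onz(p,353.5,95,.098);D=onz(p,351.5,329,.098);print(C,D)
# bottom edges of frame on sill at x=-25
# head bar top edges guess
wy=(C-D)[:2];wy/=np.linalg.norm(wy);wx=np.array([wy[1],-wy[0]]);print("wy",wy,"wx",wx)
mid=(A+B)[:2]/2; O=mid+0.025*wx; print("O from rail",O,"sill x", (C[:2]-O)@wx)
for th in(.3,.4,.45,.5,.6,.7,.8):
    x=.010+.165*np.sin(th)-.034*np.cos(th);z=.130+.165*np.cos(th)+.034*np.sin(th)
    E=onz(p,432.3,210.3,z)[:2]; print(th,"model",round(x,4),"seen",((E-O)@wx).round(4),((E-O)@wy).round(4),E.round(3),z)
s=sense();print(R.from_rotvec(s["tcp_rot"]).as_matrix().round(3))
# rotation needed
w=np.array([.194,-.981]); 
Rm=R.from_rotvec(s["tcp_rot"]).as_matrix()
print("angles: pole",np.degrees(np.arctan2(w[1],w[0])),"toolx",np.degrees(np.arctan2(Rm[1,0],Rm[0,0])))
E
```

```text
[ 0.69299474 -0.2951492   0.122     ] [ 0.35209509 -0.27305418  0.122     ] 0.3416149368334585
[ 0.92813442 -0.26501595  0.098     ] [ 0.18416293 -0.2318328   0.098     ]
wy [ 0.99900678 -0.04455841] wx [-0.04455841 -0.99900678]
O from rail [ 0.52143095 -0.30907686] sill x -0.06213920538237808
0.3 model 0.0263 seen 0.0861 -0.0006 [ 0.517 -0.395] 0.2976782077322106
0.4 model 0.0429 seen 0.0874 -0.0002 [ 0.517 -0.396] 0.2952152876489702
0.45 model 0.0512 seen 0.0884 0.0001 [ 0.518 -0.397] 0.2933626000479735
0.5 model 0.0593 seen 0.0895 0.0004 [ 0.518 -0.399] 0.2911015910244544
0.6 model 0.0751 seen 0.0925 0.0013 [ 0.519 -0.402] 0.28537822055552814
0.7 model 0.0903 seen 0.0963 0.0025 [ 0.52  -0.405] 0.2781023622680221
0.8 model 0.1047 seen 0.1008 0.0039 [ 0.521 -0.41 ] 0.26934671413286604
[[ 0.956  0.294 -0.   ]
 [ 0.294 -0.956 -0.   ]
 [-0.     0.    -1.   ]]
angles: pole -78.81367070247285 toolx 17.121689590594258
```

```bash
cat >> h.py <<'E'
def rotd(yaw):  # tool down, tool x at yaw deg
    y=np.radians(yaw); return np.array([[np.cos(y),np.sin(y),0],[np.sin(y),-np.cos(y),0],[0,0,-1]])
def rows(*targets):
    """targets: (pos, rot matrix, n rows); prints rows for play_rows"""
    s=sense(); P=np.array(s["position"]); M=R.from_rotvec(s["tcp_rot"]).as_matrix()
    for pos,Rt,n in targets:
        pos=np.array(pos,float); Rt=M if Rt is None else Rt
        tw=R.from_matrix(M.T@Rt).as_rotvec()/n
        for k in range(n):
            t=M.T@((pos-P)/(n-k)); 
            a=np.round(t/.3,4); b=np.round(tw/np.pi,4)
            P=P+M@(a*.3); M=M@R.from_rotvec(b*np.pi).as_matrix()
            print((a+0.).tolist(),(b+0.).tolist(), round(np.linalg.norm(t)*1000),"mm",round(np.degrees(np.linalg.norm(tw)),1))
        print("--",P.round(4))
E
python3 - <<'E'
from h import *
s=sense();rows(((*s["position"][:2],.6),None,6),((.45,-.5,.6),rotd(45),6))
E
```

```text
[0.0, 0.0, -0.1709] [0.0, 0.0, 0.0] 51 mm 0.0
[0.0, 0.0, -0.171] [0.0, 0.0, 0.0] 51 mm 0.0
[0.0, 0.0, -0.1709] [0.0, 0.0, 0.0] 51 mm 0.0
[0.0, 0.0, -0.171] [0.0, 0.0, 0.0] 51 mm 0.0
[0.0, 0.0, -0.1709] [0.0, 0.0, 0.0] 51 mm 0.0
[0.0, 0.0001, -0.171] [0.0, 0.0, 0.0] 51 mm 0.0
-- [ 0.2061 -0.669   0.6   ]
[0.1572, -0.0498, 0.0] [0.0, 0.0, -0.0258] 49 mm 4.6
[0.1607, -0.037, 0.0] [0.0, 0.0, -0.0258] 49 mm 4.6
[0.1631, -0.0238, 0.0] [0.0, 0.0, -0.0258] 49 mm 4.6
[0.1645, -0.0105, 0.0] [0.0, 0.0, -0.0258] 49 mm 4.6
[0.1649, 0.0028, 0.0] [0.0, 0.0, -0.0258] 49 mm 4.6
[0.1641, 0.0161, -0.0001] [0.0, 0.0, -0.0258] 49 mm 4.6
-- [ 0.45 -0.5   0.6 ]
```

Request:
play_rows(plan=[{"travel":[0,0,-0.171]},{"travel":[0,0,-0.171]},{"travel":[0,0,-0.171]},{"travel":[0,0,-0.171]},{"travel":[0,0,-0.171]},{"travel":[0,0,-0.171]},{"travel":[0.157,-0.05,0],"twist":[0,0,-0.026]},{"travel":[0.161,-0.037,0],"twist":[0,0,-0.026]},{"travel":[0.163,-0.024,0],"twist":[0,0,-0.026]},{"travel":[0.164,-0.01,0],"twist":[0,0,-0.026]},{"travel":[0.165,0.003,0],"twist":[0,0,-0.026]},{"travel":[0.164,0.016,0],"twist":[0,0,-0.026]}])

```text
$.plan[0]: bad value
```

```bash
python3 - <<'E'
from h import *
s=sense();print(s["clock"],s["position"],s["wrist_force"])
p=snapshot("wrist");cv2.imwrite("pics/w1.png",p["pixels"]);print(p["position"],cam(p)[0].round(3))
print([(d["score"],d["extent"]) for d in silhouettes(p,"eye_center")])
O=np.array([.5214,-.3091]);wy=np.array([.999,-.0446]);wx=np.array([-.0446,-.999])
for X in((.09,0,.28),(-.025,.17,.122),(-.025,-.17,.122),(-.05,0.,.098)): print(X,proj(p,[*(O+X[0]*wx+X[1]*wy),X[2]],True))
o=p["pixels"];cv2.imwrite("pics/w1.png",cv2.resize(o,None,fx=1.5,fy=1.5,interpolation=cv2.INTER_CUBIC))
# plan to pole
rows(((.45,-.2,.6),rotd(75),6),((.489,.1645,.35),rotd(101.2),9))
E
```

```text
2.45 [ 0.2060407  -0.66901623  0.29229065] [-0.62315456  0.06924946  0.36688311]
[ 0.27543714 -0.64796901  0.38420432] [[ 0.294 -0.923 -0.247]
 [-0.956 -0.284 -0.075]
 [-0.001  0.258 -0.966]]
[]
(0.09, 0, 0.28) [  47.72626585 -203.31660706]
(-0.025, 0.17, 0.122) [ 105.97426984 -183.02741041]
(-0.025, -0.17, 0.122) [-10.39671221  -0.21414071]
(-0.05, 0.0, 0.098) [ 42.13807471 -99.43933358]
[0.2062, -0.2091, -0.171] [0.0, 0.0, -0.0536] 102 mm 9.6
[0.2384, -0.1716, -0.171] [0.0, 0.0, -0.0536] 102 mm 9.6
[0.2637, -0.1292, -0.171] [0.0, 0.0, -0.0536] 102 mm 9.6
[0.2817, -0.0832, -0.171] [0.0, 0.0, -0.0536] 102 mm 9.6
[0.2916, -0.0348, -0.1709] [0.0, 0.0, -0.0536] 102 mm 9.6
[0.2934, 0.0145, -0.171] [0.0, 0.0, -0.0536] 102 mm 9.6
-- [ 0.45 -0.2   0.6 ]
[0.1341, -0.021, 0.0926] [0.0, 0.0, -0.0162] 49 mm 2.9
[0.135, -0.0141, 0.0926] [0.0, 0.0, -0.0162] 49 mm 2.9
[0.1356, -0.0072, 0.0926] [0.0, 0.0, -0.0162] 49 mm 2.9
[0.1358, -0.0003, 0.0926] [0.0, 0.0, -0.0162] 49 mm 2.9
[0.1356, 0.0066, 0.0926] [0.0, 0.0, -0.0162] 49 mm 2.9
[0.1351, 0.0135, 0.0926] [0.0, 0.0, -0.0162] 49 mm 2.9
[0.1342, 0.0203, 0.0926] [0.0, 0.0, -0.0162] 49 mm 2.9
[0.1331, 0.0271, 0.0926] [0.0, 0.0, -0.0162] 49 mm 2.9
[0.1315, 0.0338, 0.0926] [0.0, 0.0, -0.0162] 49 mm 2.9
-- [0.489  0.1645 0.35  ]
```

View pics/w1.png

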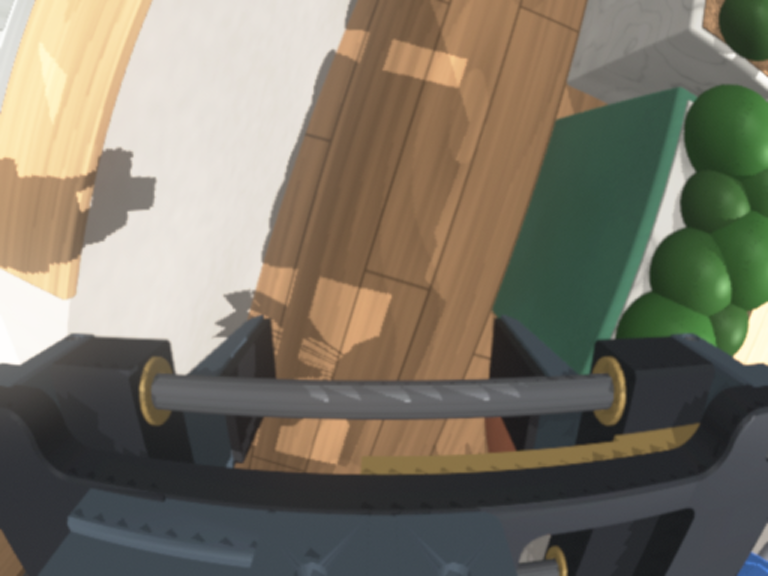

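The move was refused (each row needs its twist), so this wrist picture is from the start pose: the outdoor ground, with only the window's edge at top left.

Request:
play_rows(plan=[{"travel":[0,0,-0.171],"twist":[0,0,0]},{"travel":[0,0,-0.171],"twist":[0,0,0]},{"travel":[0,0,-0.171],"twist":[0,0,0]},{"travel":[0,0,-0.171],"twist":[0,0,0]},{"travel":[0,0,-0.171],"twist":[0,0,0]},{"travel":[0,0,-0.171],"twist":[0,0,0]},{"travel":[0.157,-0.05,0],"twist":[0,0,-0.026]},{"travel":[0.161,-0.037,0],"twist":[0,0,-0.026]},{"travel":[0.163,-0.024,0],"twist":[0,0,-0.026]},{"travel":[0.164,-0.01,0],"twist":[0,0,-0.026]},{"travel":[0.165,0.003,0],"twist":[0,0,-0.026]},{"travel":[0.164,0.016,0],"twist":[0,0,-0.026]}])

```text
clock: 4.05
position: [0.4508, -0.4986, 0.6002]
tcp_rot: [2.899, 1.211, 0.0]
wrist_force: [-0.1, -0.6, -0.2]
gripper_width: 0.0914
grip_force: 0.0
```

```bash
python3 - <<'E'
from h import *
s=sense();print(s["clock"],s["position"],s["wrist_force"])
p=snapshot("wrist");print(p["position"])
print([(d["score"],d["extent"]) for d in silhouettes(p,"eye_center")])
O=np.array([.5214,-.3091]);wy=np.array([.999,-.0446]);wx=np.array([-.0446,-.999])
for X in((.09,0,.28),(-.025,.17,.122),(-.025,-.17,.122),(-.05,0.,.098)): print(X,proj(p,[*(O+X[0]*wx+X[1]*wy),X[2]],True))
o=p["pixels"];cv2.imwrite("pics/w2.png",cv2.resize(o,None,fx=1.5,fy=1.5,interpolation=cv2.INTER_CUBIC))
rows(((.45,-.2,.6),rotd(75),6),((.489,.1645,.30),rotd(101.2),10))
E
```

```text
4.05 [ 0.45083238 -0.4985552   0.60015758] [-0.09539977 -0.58558449 -0.20217818]
[ 0.50187564 -0.44733566  0.69209882]
[(0.94, [152.6, 7.4, 207.5, 186.5]), (0.46, [146.3, 0.5, 11.2, 2.7])]
(0.09, 0, 0.28) [238.00528216  85.05556057]
(-0.025, 0.17, 0.122) [268.25016745  -2.89805129]
(-0.025, -0.17, 0.122) [141.05856667 112.99706921]
(-0.05, 0.0, 0.098) [196.34057529  46.20480935]
[0.1169, -0.1167, 0.0001] [0.0, 0.0, -0.0273] 50 mm 4.9
[0.1264, -0.1063, 0.0] [0.0, 0.0, -0.0273] 50 mm 4.9
[0.1351, -0.0951, 0.0001] [0.0, 0.0, -0.0273] 50 mm 4.9
[0.1427, -0.0832, 0.0] [0.0, 0.0, -0.0273] 50 mm 4.9
[0.1493, -0.0706, 0.0001] [0.0, 0.0, -0.0273] 50 mm 4.9
[0.1548, -0.0576, 0.0] [0.0, 0.0, -0.0273] 50 mm 4.9
-- [ 0.45 -0.2   0.6 ]
[0.1207, -0.0189, 0.1001] [0.0, 0.0, -0.0146] 47 mm 2.6
[0.1214, -0.0134, 0.1001] [0.0, 0.0, -0.0146] 47 mm 2.6
[0.1219, -0.0078, 0.1001] [0.0, 0.0, -0.0146] 47 mm 2.6
[0.1221, -0.0022, 0.1001] [0.0, 0.0, -0.0146] 47 mm 2.6
[0.1221, 0.0034, 0.1001] [0.0, 0.0, -0.0146] 47 mm 2.6
[0.1218, 0.009, 0.1001] [0.0, 0.0, -0.0146] 47 mm 2.6
[0.1212, 0.0146, 0.1] [0.0, 0.0, -0.0146] 47 mm 2.6
[0.1205, 0.0201, 0.1001] [0.0, 0.0, -0.0146] 47 mm 2.6
[0.1194, 0.0257, 0.1] [0.0, 0.0, -0.0146] 47 mm 2.6
[0.1181, 0.0311, 0.1001] [0.0, 0.0, -0.0146] 47 mm 2.6
-- [0.489  0.1645 0.3   ]
```

View pics/w2.png

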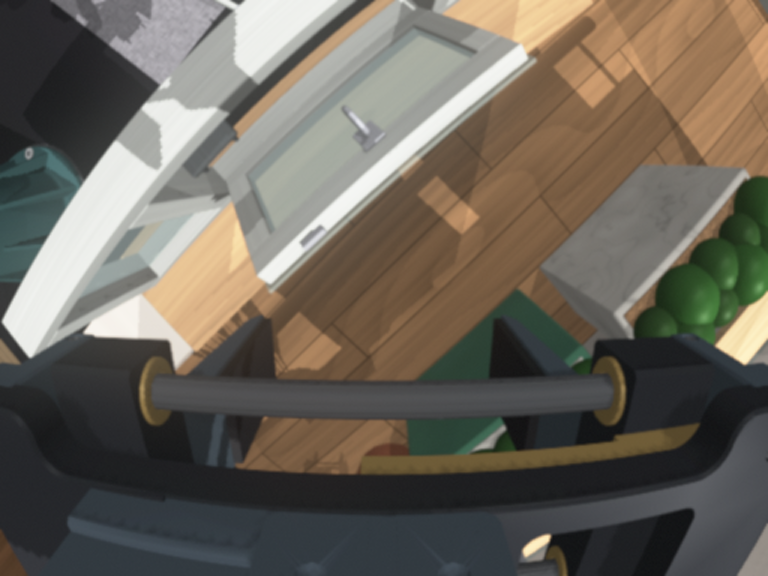

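The flap is wide open. Its top edge runs from (178,187) to (349,32) in image pixels, and the ring, edge-on, is at about (236,80), close to prediction.

```bash
python3 - <<'E'
from h import *
from scipy.optimize import least_squares
p=snapshot("wrist");t=snapshot("top")
def wpt(x,X): 
    c,s=np.cos(x[2]),np.sin(x[2]); wy=np.array([c,s]);wx=np.array([s,-c])
    return np.array([*(x[:2]+X[0]*wx+X[1]*wy),X[2]])
def fl(x,n,y,s): # n outward, s up the flap
    a=x[3];return wpt(x,(.010+s*np.sin(a)+n*np.cos(a),y,.130+s*np.cos(a)-n*np.sin(a)))
obs=[(p,1,"f",(0,-.165,.205),(178,186.5)),(p,1,"f",(0,.165,.205),(349,33)),(p,1,"f",(-.034,0,.165),(236,79.5)),
(t,0,"f",(0,.165,.205),(448.7,151.3)),(t,0,"f",(0,-.165,.205),(452.8,275.9)),(t,0,"f",(-.034,0,.165),(430.8,210.3)),
(t,0,"w",(-.025,.17,.122),(368,161.5)),(t,0,"w",(-.025,-.17,.122),(365.6,271.8)),(t,0,"w",(-.05,.3,.098),None)]
obs=[o for o in obs if o[4]]
def res(x): return np.concatenate([proj(c,(fl if k=="f" else wpt)(x,X),bool(w))-np.array(uv) for c,w,k,X,uv in obs])
for sub in("all",):
    r=least_squares(res,[.5214,-.309,-.0446,.6],loss="soft_l1");print(r.x,"\n",r.fun.reshape(-1,2).round(1))
x=r.x;print("eye",fl(x,-.034,0,.165)); np.save("fit.npy",x)
print("sill edge y pred px",proj(t,wpt(x,(-.05,.0,.098))), "vs u~352.5")
E
```

```text
Traceback (most recent call last):
TypeError: fl() missing 2 required positional arguments: 'y' and 's'
```

Request:
play_rows(plan=[{"travel":[0.117,-0.117,0],"twist":[0,0,-0.0273]},{"travel":[0.126,-0.106,0],"twist":[0,0,-0.0273]},{"travel":[0.135,-0.095,0],"twist":[0,0,-0.0273]},{"travel":[0.143,-0.083,0],"twist":[0,0,-0.0273]},{"travel":[0.149,-0.071,0],"twist":[0,0,-0.0273]},{"travel":[0.155,-0.058,0],"twist":[0,0,-0.0273]},{"travel":[0.121,-0.019,0.1],"twist":[0,0,-0.0146]},{"travel":[0.121,-0.013,0.1],"twist":[0,0,-0.0146]},{"travel":[0.122,-0.008,0.1],"twist":[0,0,-0.0146]},{"travel":[0.122,-0.002,0.1],"twist":[0,0,-0.0146]},{"travel":[0.122,0.003,0.1],"twist":[0,0,-0.0146]},{"travel":[0.122,0.009,0.1],"twist":[0,0,-0.0146]}])

```text
clock: 5.75
position: [0.4729, 0.0162, 0.4194]
tcp_rot: [2.213, 2.229, 0.001]
wrist_force: [1.1, -0.9, -0.4]
gripper_width: 0.0912
grip_force: 0.0
```

```bash
python3 - <<'E'
from h import *
p=snapshot("wrist");print(sense()["clock"],sense()["position"])
d=silhouettes(p,"pole_grip");print([(a["score"],a["extent"]) for a in d])
s=d[0]["pixels"];img=p["pixels"].astype(int)
hm=s&(img[...,2]-img[...,0]>50)
v,u=np.nonzero(hm); H=np.array([onz(p,a,b,0.022,True) for a,b in zip(u,v)])[:,:2]
mh=np.median(H,0);wh=np.linalg.svd(H-H.mean(0),full_matrices=False)[2][0]; wh=wh if wh[1]<0 else -wh
t=(H-mh)@wh; print("handle",np.percentile(t,[0,1,99,100]),mh,wh,np.degrees(np.arctan2(wh[1],wh[0])))
e=mh+wh*np.percentile(t,99.5); print("grip",e-wh*.06)
E
```

```text
5.8 [0.47192163 0.01877852 0.41540871]
[(0.87, [245.1, 1.2, 52.7, 234.1])]
handle [-0.09979119 -0.09656039  0.08817025  0.09016391] [0.48364084 0.19664968] [ 0.19293652 -0.98121124] -78.87579403435822
grip [0.4892606  0.16806942]
```

```bash
cat > fit.py <<'E'
from h import *
from scipy.optimize import least_squares
t=snapshot("top");w=snapshot("wrist");s=sense()
C=R.from_rotvec(s["tcp_rot"]).as_matrix().T@cam(w)[0]
p=dict(w);p["position"]=np.array([.50187564,-.44733566,.69209882]);p["attitude"]=R.from_rotvec([2.899,1.211,0.0]).as_matrix()@C
def wpt(x,X): 
    c,s=np.cos(x[2]),np.sin(x[2]); wy=np.array([c,s]);wx=np.array([s,-c])
    return np.array([*(x[:2]+X[0]*wx+X[1]*wy),X[2]])
def fl(x,X):
    n,y,s=X
    a=x[3];return wpt(x,(.010+s*np.sin(a)+n*np.cos(a),y,.130+s*np.cos(a)-n*np.sin(a)))
obs=[(p,1,"f",(0,-.165,.205),(178,186.5)),(p,1,"f",(0,.165,.205),(349,33)),(p,1,"f",(-.034,0,.165),(236,79.5)),
(t,0,"f",(0,.165,.205),(448.7,151.3)),(t,0,"f",(0,-.165,.205),(452.8,275.9)),(t,0,"f",(-.034,0,.165),(430.8,210.3)),
(t,0,"w",(-.025,.17,.122),(368,161.5)),(t,0,"w",(-.025,-.17,.122),(365.6,271.8))]
def res(x): return np.concatenate([proj(c,(fl if k=="f" else wpt)(x,X),bool(w))-np.array(uv) for c,w,k,X,uv in obs])
r=least_squares(res,[.5214,-.309,-.0446,.6],loss="soft_l1");print(r.x,"\n",r.fun.reshape(-1,2).round(1))
x=r.x;print("eye",fl(x,(-.034,0,.165))); np.save("fit.npy",x)
print("sill edge y pred px",proj(t,wpt(x,(-.05,.0,.098))), "vs u~352.5")
E
python3 fit.py; python3 -c "
from h import *
rows(((.489,.1665,.2),rotd(101.1),7),((.489,.1665,.086),None,4))"
```

```text
[ 0.52313847 -0.30760184 -0.04089203  0.66176216] 
 [[-2.7  2.2]
 [ 0.9  0.3]
 [ 0.2  1.1]
 [-1.7 -1.5]
 [-0.4 -0.5]
 [-2.9 -0.2]
 [-1.8 -0.3]
 [ 0.8 -0.7]]
eye [ 0.51968116 -0.392102    0.28106352]
sill edge y pred px [355.84312146 215.04453897] vs u~352.5
[0.0718, 0.0082, 0.1048] [0.0, 0.0, -0.0085] 38 mm 1.5
[0.0716, 0.0101, 0.1047] [0.0, 0.0, -0.0085] 38 mm 1.5
[0.0713, 0.012, 0.1048] [0.0, 0.0, -0.0085] 38 mm 1.5
[0.0709, 0.0139, 0.1047] [0.0, 0.0, -0.0085] 38 mm 1.5
[0.0706, 0.0158, 0.1048] [0.0, 0.0, -0.0085] 38 mm 1.5
[0.0701, 0.0177, 0.1047] [0.0, 0.0, -0.0085] 38 mm 1.5
[0.0696, 0.0196, 0.1048] [0.0, 0.0, -0.0085] 38 mm 1.5
-- [0.489  0.1665 0.2   ]
[0.0, 0.0, 0.095] [0.0, 0.0, 0.0] 28 mm 0.0
[0.0, 0.0001, 0.095] [0.0, 0.0, 0.0] 28 mm 0.0
[0.0, 0.0, 0.095] [0.0, 0.0, 0.0] 28 mm 0.0
[0.0001, 0.0001, 0.095] [0.0, 0.0, 0.0] 28 mm 0.0
-- [0.489  0.1665 0.086 ]
```

Request:
play_rows(plan=[{"travel":[0.072,0.008,0.105],"twist":[0,0,-0.0085]},{"travel":[0.072,0.01,0.105],"twist":[0,0,-0.0085]},{"travel":[0.071,0.012,0.105],"twist":[0,0,-0.0085]},{"travel":[0.071,0.014,0.105],"twist":[0,0,-0.0085]},{"travel":[0.071,0.016,0.105],"twist":[0,0,-0.0085]},{"travel":[0.07,0.018,0.105],"twist":[0,0,-0.0085]},{"travel":[0.07,0.02,0.105],"twist":[0,0,-0.0085]},{"travel":[0,0,0.095],"twist":[0,0,0]},{"travel":[0,0,0.095],"twist":[0,0,0]},{"travel":[0,0,0.095],"twist":[0,0,0]},{"travel":[0,0,0.095],"twist":[0,0,0]},{"travel":[0,0,0],"twist":[0,0,0]}], grip=0.5)

```text
clock: 7.45
position: [0.4896, 0.1662, 0.0849]
tcp_rot: [-1.997, -2.424, 0.002]
wrist_force: [-0.2, 0.1, 0.5]
gripper_width: 0.0457
grip_force: 0.0
```

Request:
play_rows(plan=[{"travel":[0,0,0],"twist":[0,0,0]},{"travel":[0,0,0],"twist":[0,0,0]},{"travel":[0,0,0],"twist":[0,0,0]},{"travel":[0,0,0],"twist":[0,0,0]},{"travel":[0,0,0],"twist":[0,0,0]},{"travel":[0,0,0],"twist":[0,0,0]}], grip=0, newtons=50)

```text
clock: 8.2
position: [0.49, 0.1675, 0.0867]
tcp_rot: [1.994, 2.426, 0.002]
wrist_force: [-1.0, -3.5, 10.1]
gripper_width: 0.0235
grip_force: 50.0
```

Request:
play_rows(plan=[{"travel":[0,0,-0.05],"twist":[0,0,0]},{"travel":[0,0,-0.12],"twist":[0,0,0]},{"travel":[0,0,-0.12],"twist":[0,0,0]},{"travel":[0,0,-0.12],"twist":[0,0,0]},{"travel":[0,0,-0.12],"twist":[0,0,0]},{"travel":[0,0,0],"twist":[0,0,0]}])

```text
clock: 8.95
position: [0.4902, 0.1678, 0.2477]
tcp_rot: [1.993, 2.425, 0.007]
wrist_force: [-0.1, 1.0, -2.9]
gripper_width: 0.0234
grip_force: 50.0
```

```bash
python3 - <<'E'
from h import *
s=sense();print(s["clock"],s["position"],s["gripper_width"],s["grip_force"],s["wrist_force"],s["torque"])
p=snapshot("wrist");q=snapshot("top")
cv2.imwrite("pics/g.png",np.hstack([cv2.resize(x["pixels"],(400,300)) for x in(p,q)]))
d=silhouettes(q,"pole_grip");print(s["position"],[(a["score"],a["extent"]) for a in d])
yaw=np.degrees(np.arctan2(*R.from_rotvec(s["tcp_rot"]).as_matrix()[[1,0],0]));print(yaw)
E
```

```text
8.95 [0.49024402 0.16781666 0.24770675] 0.02342166013689059 49.99792277812958 [-0.14298842  1.02542022 -2.85767973] [ 0.00364592 -0.11891124  0.04896625]
[0.49024402 0.16781666 0.24770675] [(0.72, [173.3, 200.5, 142.7, 35.2])]
101.16684640284022
```

View pics/g.png

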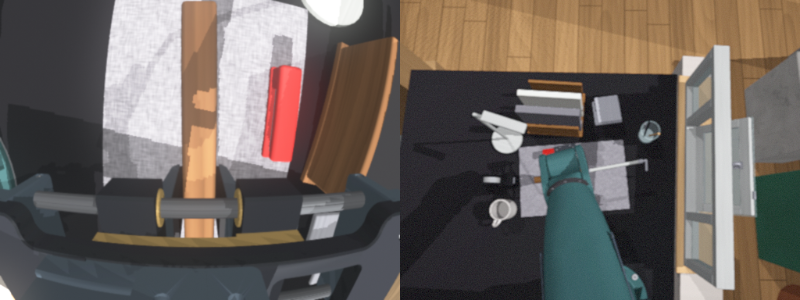

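The pole is held squarely in the fingers, along the hand's axis, and everything else is undisturbed.

```bash
python3 - <<'E'
from h import *
rows(((.5912,.03,.353),rotd(87.65),7),((.5912,.03,.353),None,1))
E
```

```text
[-0.0736, 0.0352, -0.052] [0.0, 0.0, 0.0107] 29 mm 1.9
[-0.0724, 0.0377, -0.052] [0.0, 0.0, 0.0107] 29 mm 1.9
[-0.0711, 0.0401, -0.052] [0.0, 0.0, 0.0107] 29 mm 1.9
[-0.0697, 0.0424, -0.052] [0.0, 0.0, 0.0107] 29 mm 1.9
[-0.0682, 0.0448, -0.0521] [0.0, 0.0, 0.0107] 29 mm 1.9
[-0.0666, 0.047, -0.052] [0.0, 0.0, 0.0107] 29 mm 1.9
[-0.0651, 0.0493, -0.0521] [0.0, 0.0, 0.0107] 29 mm 1.9
-- [0.5912 0.03   0.353 ]
[0.0, 0.0, 0.0] [0.0, 0.0, 0.0] 0 mm 0.0
-- [0.5912 0.03   0.353 ]
```

Request:
play_rows(plan=[{"travel":[-0.074,0.035,-0.052],"twist":[0,0,0.0107]},{"travel":[-0.072,0.038,-0.052],"twist":[0,0,0.0107]},{"travel":[-0.071,0.04,-0.052],"twist":[0,0,0.0107]},{"travel":[-0.07,0.042,-0.052],"twist":[0,0,0.0107]},{"travel":[-0.068,0.045,-0.052],"twist":[0,0,0.0107]},{"travel":[-0.067,0.047,-0.052],"twist":[0,0,0.0107]},{"travel":[-0.065,0.049,-0.052],"twist":[0,0,0.0107]},{"travel":[0,0,0],"twist":[0,0,0]},{"travel":[0,0,0],"twist":[0,0,0]}])

```text
clock: 10.22
position: [0.5914, 0.0299, 0.3534]
tcp_rot: [-2.266, -2.175, 0.001]
wrist_force: [-0.4, 0.5, -3.4]
gripper_width: 0.0237
grip_force: 50.0
```

```bash
python3 - <<'E'
from h import *
s=sense();print(s["clock"],s["position"],s["wrist_force"])
M=R.from_rotvec(s["tcp_rot"]).as_matrix();T=s["position"]
px=-M[:,0];py=M[:,1]*1.0
print("pole x",px,"left",np.cross([0,0,1],px))
left=np.cross([0,0,1],px)
G=T+M[:,2]*.0717
t=snapshot("top");q=snapshot("scene")
pts={"corner":G+.284*px,"tip":G+.278*px-.036*left,"tube0":G+.06*px}
for n,X in pts.items(): print(n,X.round(3),"top",proj(t,X).round(1),"scene",proj(q,X).round(1))
a=proj(t,pts["corner"]).astype(int);b=proj(q,pts["corner"]).astype(int)
A=cv2.resize(t["pixels"][a[1]-50:a[1]+50,a[0]-33:a[0]+100],None,fx=3,fy=3,interpolation=cv2.INTER_CUBIC)
B=cv2.resize(q["pixels"][b[1]-50:b[1]+50,b[0]-66:b[0]+67],None,fx=3,fy=3,interpolation=cv2.INTER_CUBIC)
print("offs",a-[33,50],b-[66,50]);cv2.imwrite("pics/c2.png",np.hstack([A,B]))
E
```

```text
10.225 [0.59140971 0.02989464 0.35335423] [-0.39925412  0.45189316 -3.42651824]
pole x [-4.07816881e-02 -9.99168079e-01 -6.64515360e-05] left [ 0.99916808 -0.04078169  0.        ]
corner [ 0.58  -0.254  0.282] top [374.6 186.8] scene [172.3 140.7]
tip [ 0.544 -0.246  0.282] top [372.4 200. ] scene [180.  136.8]
tube0 [ 0.589 -0.03   0.282] top [290.6 182.1] scene [217.9 162.2]
offs [341 136] [106  90]
```

View pics/c2.png

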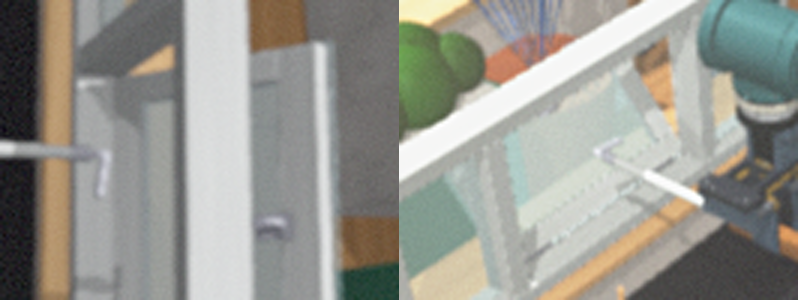

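The hook is level and close to where predicted: (376,187) in the top view against (374.6,186.8). The ring's room-side rim is at about u=427, v=210 in the top view.

```bash
cat > ring.py <<'E'
from h import *
from scipy.optimize import least_squares
t=snapshot("top");w=snapshot("wrist");s=sense()
C=R.from_rotvec(s["tcp_rot"]).as_matrix().T@cam(w)[0]
p=dict(w);p["position"]=np.array([.50187564,-.44733566,.69209882]);p["attitude"]=R.from_rotvec([2.899,1.211,0.0]).as_matrix()@C
wx=np.array([-.041,-.999,0]);wy=np.array([.999,-.041,0]);a=np.linspace(0,2*np.pi,181)
def ringpx(c,X,f): 
    return np.array([proj(c,X+.018*(np.cos(k)*wx+np.sin(k)*np.array([0,0,1])),f) for k in a])
d=np.array([-27,-32.])/np.hypot(27,32)
def res(X):
    T=ringpx(t,X,False);W=ringpx(p,X,True);i=T[:,0].argmin();j=(W@d).argmax()
    return np.r_[T[i]-[427,210.5],W[j]-[230.3,72.3]]
r=least_squares(res,[.5197,-.392,.281],diff_step=1e-3);print(r.x,r.fun.round(2))
# consistent with hinge model?
O=np.load("fit.npy");x_w=(r.x[:2]-O[:2])@wx[:2];print("x_w,y_w",x_w,(r.x[:2]-O[:2])@wy[:2])
for th in(.55,.6,.65,.7,.75,.8):print(th,.010+.165*np.sin(th)-.034*np.cos(th),.130+.165*np.cos(th)+.034*np.sin(th),
  "fit",(lambda z:least_squares(lambda Y:res(np.array([Y[0],Y[1],z])),[.52,-.392],diff_step=1e-3))(.130+.165*np.cos(th)+.034*np.sin(th)).x.round(4))
E
python3 ring.py
```

```text
[ 0.52005964 -0.40008205  0.30004194] [-0.17 -1.43 -0.43  0.59]
x_w,y_w 0.09251396852507532 0.000715938164919495
0.55 0.06725755902353557 0.28843791192346085 fit [ 0.5207 -0.3998]
0.6 0.07510459720325177 0.28537822055552814 fit [ 0.5208 -0.3997]
0.65 0.08278890779577863 0.2819301645556196 fit [ 0.521  -0.3997]
0.7 0.0902912840265464 0.2781023622680221 fit [ 0.5212 -0.3996]
0.75 0.09759297386214022 0.2739043812049738 fit [ 0.5214 -0.3995]
0.8 0.10467572688061763 0.26934671413286604 fit [ 0.5217 -0.3995]
```

Request:
play_rows(plan=[{"travel":[-0.126,0.006,0],"twist":[0,0,0]},{"travel":[-0.126,0.006,0],"twist":[0,0,0]},{"travel":[-0.126,0.006,0],"twist":[0,0,0]},{"travel":[-0.126,0.006,0],"twist":[0,0,0]},{"travel":[0,0,0],"twist":[0,0,0]},{"travel":[0,0,0],"twist":[0,0,0]}])

```text
clock: 11.18
position: [0.5925, -0.1209, 0.3535]
tcp_rot: [-2.266, -2.176, 0.0]
wrist_force: [-0.2, 0.6, -2.8]
gripper_width: 0.0234
grip_force: 50.0
```

```bash
python3 - <<'E'
from h import *
s=sense();print(s["clock"],s["position"],s["wrist_force"])
M=R.from_rotvec(s["tcp_rot"]).as_matrix();T=s["position"]
px=-M[:,0];left=np.cross([0,0,1],px);G=T+M[:,2]*.0717
t=snapshot("top");q=snapshot("scene")
pts={"corner":G+.284*px,"tip":G+.278*px-.036*left,"eye":np.array([.5205,-.399,.281])}
for n,X in pts.items(): print(n,X.round(3),"top",proj(t,X).round(1),"scene",proj(q,X).round(1))
a=proj(t,pts["tip"]).astype(int);b=proj(q,pts["tip"]).astype(int)
A=cv2.resize(t["pixels"][a[1]-30:a[1]+30,a[0]-33:a[0]+33],None,fx=6,fy=6,interpolation=cv2.INTER_CUBIC)
B=cv2.resize(q["pixels"][b[1]-30:b[1]+30,b[0]-33:b[0]+33],None,fx=6,fy=6,interpolation=cv2.INTER_CUBIC)
print("offs",a-[33,30],b-[33,30],A.shape);cv2.imwrite("pics/c3.png",np.hstack([A,B]))
E
```

```text
11.175 [ 0.59252077 -0.12088127  0.35349777] [-0.21429084  0.60900449 -2.83467877]
corner [ 0.581 -0.405  0.282] top [431.  187.3] scene [143.  128.3]
tip [ 0.545 -0.397  0.282] top [429.2 200.5] scene [150.7 124.7]
eye [ 0.52  -0.399  0.281] top [430.4 209.8] scene [154.6 121.8]
offs [396 170] [117  94] (360, 396, 3)
```

View pics/c3.png

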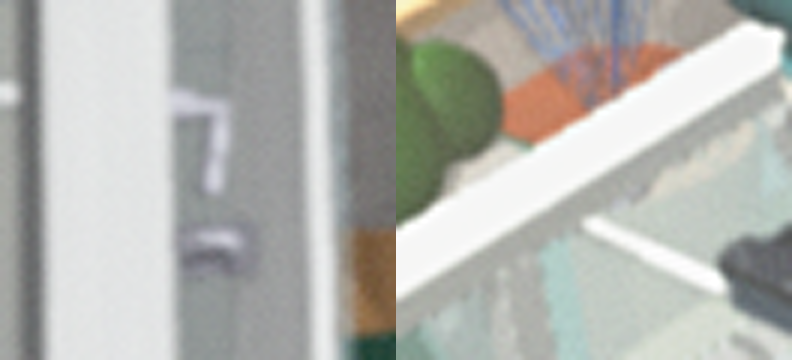

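The scene view hides the hook behind the head bar. In the top view the pin runs from (433,187.5) to (431.5,201.7), and the ring centre is about u=433. The sill's true top edge is at u≈356.5; what I used before was the board's front face.

```bash
cat > fit2.py <<'E'
import re
src=open("fit.py").read().split("def res")[0]
exec(src)
b=np.array([float(__import__("sys").argv[1]),0.3])
U=[(-.05,0,.098,356.5),(-.025,0,.098,365.8)]
obs=[o for o in obs if o[2]=="f"]
obs=[(c,w,k,X,(np.array(uv)-(b if c is t else 0)) if not(c is t and X[2]==.165) else np.array([433.2,210.5])-b) for c,w,k,X,uv in obs]
yref=((t,(-.025,.17,.122),161.5),)
def res(x): return np.r_[np.concatenate([proj(c,(fl if k=="f" else wpt)(x,X),bool(w))-np.array(uv) for c,w,k,X,uv in obs]),[proj(t,wpt(x,u[:3]))[0]-u[3]+b[0] for u in U]]
r=least_squares(res,[.5214,-.309,-.0446,.6],loss="soft_l1");print(b,r.x.round(4),r.fun.round(1))
x=r.x;print("eye",fl(x,(-.034,0,.165)).round(4))
E
python3 fit2.py 0;python3 fit2.py 1.9
```

```text
[0.  0.3] [ 0.5238 -0.3099 -0.0413  0.6517] [-2.7  2.4  1.2 -0.   0.4  1.1 -1.2 -1.6  0.1 -0.5 -4.9 -0.4  0.1 -1.3]
eye [ 0.5204 -0.3928  0.2818]
[1.9 0.3] [ 0.5248 -0.3038 -0.0418  0.6855] [-2.   1.1  0.3  0.2  0.3  0.5 -0.4 -1.3  0.7 -0.8 -3.9 -0.6  0.  -1.3]
eye [ 0.5211 -0.3919  0.2792]
```

Request:
play_rows(plan=[{"travel":[0,-0.03,0],"twist":[0,0,0]},{"travel":[0,-0.03,0],"twist":[0,0,0]},{"travel":[0,-0.01,0],"twist":[0,0,0]},{"travel":[0,-0.01,0],"twist":[0,0,0]},{"travel":[0,-0.01,0],"twist":[0,0,0]},{"travel":[0,0,0],"twist":[0,0,0]},{"travel":[0,0,0],"twist":[0,0,0]}])

```text
clock: 12.35
position: [0.5658, -0.1203, 0.3537]
tcp_rot: [2.266, 2.176, 0.0]
wrist_force: [-0.5, 0.0, -1.9]
gripper_width: 0.0234
grip_force: 50.0
```

Request:
play_rows(plan=[{"travel":[0,-0.01,0],"twist":[0,0,0]},{"travel":[0,-0.01,0],"twist":[0,0,0]},{"travel":[0,0,0],"twist":[0,0,0]},{"travel":[0,0,0],"twist":[0,0,0]}])

```text
clock: 12.85
position: [0.5597, -0.1199, 0.3537]
tcp_rot: [-2.266, -2.176, -0.0]
wrist_force: [-0.4, 1.7, -2.9]
gripper_width: 0.0237
grip_force: 50.0
```

```bash
python3 - <<'E'
from h import *
s=sense();print(s["clock"],s["position"],s["wrist_force"],s["torque"])
t=snapshot("top")
a=np.array([429,200])
A=cv2.resize(t["pixels"][a[1]-30:a[1]+30,a[0]-33:a[0]+33],None,fx=8,fy=8,interpolation=cv2.INTER_CUBIC)
cv2.imwrite("pics/c4.png",A)
E
```

```text
12.85 [ 0.55969346 -0.1199223   0.35372625] [-0.40701824  1.74833298 -2.85162668] [ 0.41640613 -0.17896631  0.0356653 ]
```

View pics/c4.png

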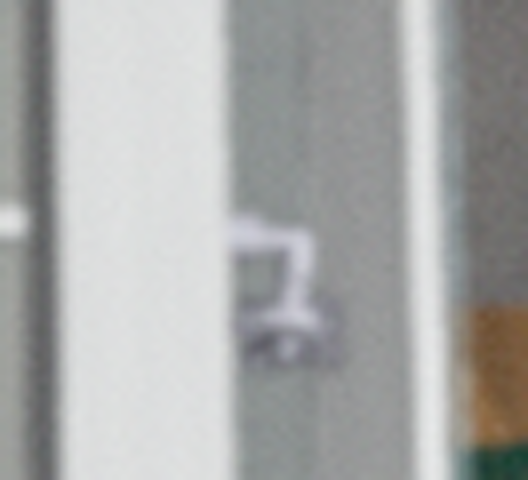

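The pin's tip now shows on the near side of the ring's arc, at (288,348) in the crop, so it passes through. There's almost no side force, so I'll slide it the rest of the way in and start pulling.

Request:
play_rows(plan=[{"travel":[0,-0.011,0],"twist":[0,0,0]},{"travel":[0,-0.011,0],"twist":[0,0,0]},{"travel":[0,-0.011,0],"twist":[0,0,0]},{"travel":[0,0,0],"twist":[0,0,0]},{"travel":[0.01,0,0],"twist":[0,0,0]},{"travel":[0.01,0,0],"twist":[0,0,0]},{"travel":[0.01,0,0],"twist":[0,0,0]},{"travel":[0,0,0],"twist":[0,0,0]},{"travel":[0,0,0],"twist":[0,0,0]}])

```text
clock: 14.02
position: [0.5502, -0.1106, 0.3537]
tcp_rot: [2.266, 2.176, -0.0]
wrist_force: [-0.9, -0.0, -2.2]
gripper_width: 0.0237
grip_force: 50.0
```

Request:
play_rows(plan=[{"travel":[0.01,-0.0,-0.001],"twist":[0,0,0]},{"travel":[0.01,0,-0.003],"twist":[0,0,0]},{"travel":[0.01,0,-0.004],"twist":[0,0,0]},{"travel":[0,0,0],"twist":[0,0,0]}])

```text
clock: 14.52
position: [0.5506, -0.1014, 0.3563]
tcp_rot: [2.266, 2.176, 0.0]
wrist_force: [-0.7, 0.0, -2.1]
gripper_width: 0.0236
grip_force: 50.0
```

Request:
play_rows(plan=[{"travel":[0.012,0,-0.004],"twist":[0,0,0]},{"travel":[0.012,0,-0.004],"twist":[0,0,0]},{"travel":[0.012,0,-0.004],"twist":[0,0,0]},{"travel":[0,0,0],"twist":[0,0,0]},{"travel":[0,0,0],"twist":[0,0,0]}])

```text
clock: 15.15
position: [0.551, -0.0908, 0.3597]
tcp_rot: [-2.266, -2.176, -0.0]
wrist_force: [-0.4, -0.3, -2.6]
gripper_width: 0.0237
grip_force: 50.0
```

```bash
python3 - <<'E'
from h import *
s=sense();print(s["clock"],s["position"],s["wrist_force"],s["torque"])
t=snapshot("top");q=snapshot("scene")
a=np.array([429,200]);b=np.array([160,130])
A=cv2.resize(t["pixels"][a[1]-40:a[1]+40,a[0]-33:a[0]+33],None,fx=6,fy=6,interpolation=cv2.INTER_CUBIC)
B=cv2.resize(q["pixels"][b[1]-40:b[1]+40,b[0]-33:b[0]+33],None,fx=6,fy=6,interpolation=cv2.INTER_CUBIC)
cv2.imwrite("pics/c5.png",np.hstack([A,B]))
E
```

```text
15.15 [ 0.55098453 -0.09078482  0.35971228] [-0.43205566 -0.30840464 -2.62555848] [ 0.02854795 -0.14301121  0.03911895]
```

View pics/c5.png

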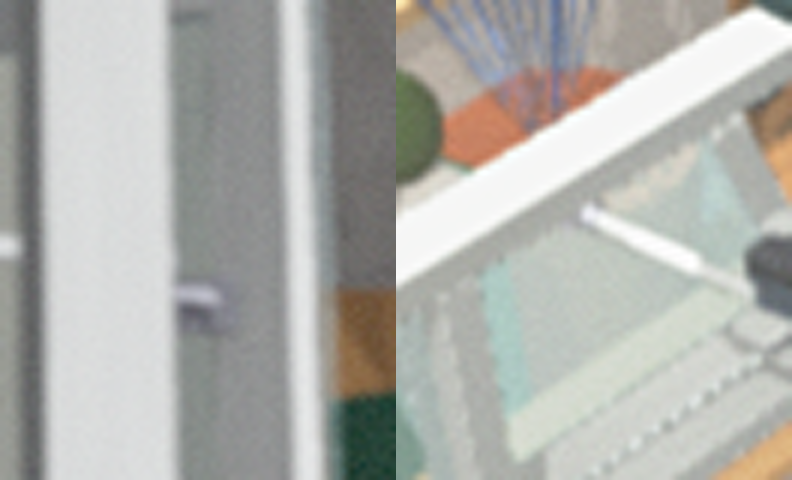

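The flap is moving with the hook: the ring's right end and the flap's top strip have both shifted about 3 px towards the room. I'll keep pulling along the ring's arc.

Request:
play_rows(plan=[{"travel":[0.013,0,-0.004],"twist":[0,0,0]},{"travel":[0.013,0,-0.004],"twist":[0,0,0]},{"travel":[0.013,0,-0.004],"twist":[0,0,0]},{"travel":[0.013,0,-0.004],"twist":[0,0,0]},{"travel":[0.013,0,-0.003],"twist":[0,0,0]},{"travel":[0.013,0,-0.003],"twist":[0,0,0]},{"travel":[0.013,0,-0.003],"twist":[0,0,0]},{"travel":[0,0,0],"twist":[0,0,0]}])

```text
clock: 16.25
position: [0.5521, -0.0633, 0.3673]
tcp_rot: [-2.266, -2.176, -0.0]
wrist_force: [-0.5, -0.3, -2.7]
gripper_width: 0.0237
grip_force: 50.0
```

Request:
play_rows(plan=[{"travel":[0.013,0,-0.003],"twist":[0,0,0]},{"travel":[0.013,0,-0.002],"twist":[0,0,0]},{"travel":[0.013,0,-0.002],"twist":[0,0,0]},{"travel":[0.013,0,-0.001],"twist":[0,0,0]},{"travel":[0,0,0],"twist":[0,0,0]}])

```text
clock: 16.88
position: [0.5527, -0.0476, 0.3696]
tcp_rot: [-2.266, -2.176, -0.0]
wrist_force: [-0.2, 0.0, -1.9]
gripper_width: 0.0236
grip_force: 50.0
```

```bash
cat > st.py <<'E'
from h import *
s=sense();print(s["clock"],s["position"],s["wrist_force"].round(2),s["torque"].round(2))
t=snapshot("top")
for n in("flap","pole_grip"): print(n,[(round(d["score"],2),np.round(d["extent"],1).tolist()) for d in silhouettes(t,n)[:2]])
g=cv2.cvtColor(t["pixels"],cv2.COLOR_BGR2GRAY)
print("top row prof 240-250, u 424..460",g[236:256,424:462].mean(0).astype(int).tolist())
q=snapshot("scene");print("scene flap",[(round(d["score"],2),np.round(d["extent"],1).tolist()) for d in silhouettes(q,"flap")[:2]])
E
python3 st.py
```

```text
16.875 [ 0.55271154 -0.04762832  0.36964718] [-0.23  0.02 -1.88] [ 0.02 -0.03 -0.1 ]
flap [(0.65, [378.8, 146.8, 61.3, 131.2]), (0.39, [349.3, 56.6, 91.3, 324.4])]
pole_grip [(0.95, [248.5, 185.5, 149.8, 19.6])]
top row prof 240-250, u 424..460 [210, 181, 142, 126, 126, 139, 176, 206, 210, 194, 183, 194, 194, 177, 167, 158, 133, 105, 96, 99, 100, 100, 99, 100, 99, 93, 86, 73, 62, 55, 52, 53, 53, 54, 53, 54, 54, 53]
scene flap [(0.8, [141.3, 107.2, 58.4, 67.2]), (0.21, [163.0, 123.0, 86.8, 49.1])]
```

```bash
cat > th.py <<'E'
from h import *
x=np.array([.5243,-.3065,-.0415])
def wpt(X):
    c,s=np.cos(x[2]),np.sin(x[2]); return np.array([*(x[:2]+X[0]*np.array([s,-c])+X[1]*np.array([c,s])),X[2]])
def fl(a,n,y,s): return wpt((.010+s*np.sin(a)+n*np.cos(a),y,.130+s*np.cos(a)-n*np.sin(a)))
s=sense();T=s["position"];M=R.from_rotvec(s["tcp_rot"]).as_matrix()
pin=T+M[:,2]*.0717-.281*M[:,0]; print("clock",s["clock"],"pin",pin.round(4),"x_w",((pin[:2]-x[:2])@[np.sin(x[2]),-np.cos(x[2])]).round(4),"F",s["wrist_force"].round(2))
t=snapshot("top");g=cv2.cvtColor(t["pixels"],cv2.COLOR_BGR2GRAY).astype(int)
print("prof 405..455",g[240:252,405:455].mean(0).astype(int).tolist())
for a in(.7,.67,.6,.5,.4,.3,.2,.1,0):
    e=fl(a,-.034,0,.165)
    print(a,"strip in/out u",proj(t,fl(a,-.01,-.09,.205))[0].round(1),proj(t,fl(a,.01,-.09,.205)).round(1),"eye x_w",round(.010+.165*np.sin(a)-.034*np.cos(a),4),e.round(4))
E
python3 th.py
```

```text
clock 17.125 pin [ 0.5413 -0.3288  0.2979] x_w 0.0215 F [ 0.22 -0.74 -2.75]
prof 405..455 [215, 217, 217, 217, 217, 218, 217, 217, 217, 217, 217, 217, 218, 219, 220, 219, 219, 219, 219, 208, 180, 142, 126, 127, 137, 176, 210, 212, 182, 157, 175, 193, 187, 174, 160, 136, 107, 97, 99, 102, 99, 100, 100, 99, 95, 84, 74, 63, 54, 54]
0.7 strip in/out u 450.4 [453.5 245.5] eye x_w 0.0903 [ 0.5206 -0.3967  0.2781]
0.67 strip in/out u 449.2 [452.6 245.3] eye x_w 0.0858 [ 0.5207 -0.3922  0.2804]
0.6 strip in/out u 446.2 [450.3 245. ] eye x_w 0.0751 [ 0.5212 -0.3815  0.2854]
0.5 strip in/out u 441.2 [446.1 244.4] eye x_w 0.0593 [ 0.5218 -0.3657  0.2911]
0.4 strip in/out u 435.4 [441.1 243.9] eye x_w 0.0429 [ 0.5225 -0.3494  0.2952]
0.3 strip in/out u 428.7 [435.2 243.3] eye x_w 0.0263 [ 0.5232 -0.3328  0.2977]
0.2 strip in/out u 421.3 [428.5 242.8] eye x_w 0.0095 [ 0.5239 -0.316   0.2985]
0.1 strip in/out u 413.4 [421.1 242.3] eye x_w -0.0074 [ 0.5246 -0.2991  0.2976]
0 strip in/out u 405.0 [413.2 241.8] eye x_w -0.024 [ 0.5253 -0.2825  0.295 ]
```

The pin sits about 9 mm on the room side of the model eye, with the flap at about 0.33 rad. That means the hook is pulling on the rim, so I'll go on level.

Request:
play_rows(plan=[{"travel":[0.012,0,-0.001],"twist":[0,0,0]},{"travel":[0.012,0,-0.001],"twist":[0,0,0]},{"travel":[0.012,0,0],"twist":[0,0,0]},{"travel":[0.012,0,0],"twist":[0,0,0]},{"travel":[0.012,0,0],"twist":[0,0,0]}])

```text
clock: 17.8
position: [0.5535, -0.0298, 0.3702]
tcp_rot: [2.266, 2.176, -0.0]
wrist_force: [-0.5, -4.2, -3.7]
gripper_width: 0.0238
grip_force: 50.0
```

Request:
play_rows(plan=[{"travel":[0.008,0,0],"twist":[0,0,0]},{"travel":[0.008,0,0],"twist":[0,0,0]}])

```text
clock: 18.05
position: [0.5536, -0.0251, 0.3702]
tcp_rot: [-2.266, -2.176, 0.0]
wrist_force: [-0.5, -4.0, -3.8]
gripper_width: 0.0234
grip_force: 50.0
```

Request:
play_rows(plan=[{"travel":[0.007,0,0],"twist":[0,0,0]},{"travel":[0.007,0,0],"twist":[0,0,0]}])

```text
clock: 18.3
position: [0.5538, -0.0209, 0.3702]
tcp_rot: [-2.266, -2.176, 0.0]
wrist_force: [-0.3, -4.7, -4.0]
gripper_width: 0.0235
grip_force: 50.0
```

Request:
play_rows(plan=[{"travel":[0.006,0,0],"twist":[0,0,0]},{"travel":[0.006,0,0],"twist":[0,0,0]}])

```text
clock: 18.55
position: [0.554, -0.0173, 0.3703]
tcp_rot: [2.266, 2.176, -0.0]
wrist_force: [0.5, -4.4, -3.3]
gripper_width: 0.0238
grip_force: 50.0
```

Request:
play_rows(plan=[{"travel":[0.006,0,0.001],"twist":[0,0,0]},{"travel":[0.006,0,0],"twist":[0,0,0]}])

```text
clock: 18.8
position: [0.5541, -0.0137, 0.3699]
tcp_rot: [-2.266, -2.176, 0.0]
wrist_force: [-0.7, -4.2, -4.0]
gripper_width: 0.0241
grip_force: 50.0
```

Request:
play_rows(plan=[{"travel":[0.006,0,0.001],"twist":[0,0,0]},{"travel":[0.006,0,0],"twist":[0,0,0]}])

```text
clock: 19.05
position: [0.5542, -0.0102, 0.3696]
tcp_rot: [-2.266, -2.176, 0.0]
wrist_force: [0.3, -7.5, -4.4]
gripper_width: 0.0235
grip_force: 50.0
```

The bevel has started (7.5 N), so home should be about 12–14 mm further.

Request:
play_rows(plan=[{"travel":[0.006,0,0.001],"twist":[0,0,0]},{"travel":[0.006,0,0.001],"twist":[0,0,0]}])

```text
clock: 19.3
position: [0.5543, -0.0068, 0.369]
tcp_rot: [2.266, 2.176, -0.001]
wrist_force: [-1.3, -8.5, -4.2]
gripper_width: 0.0235
grip_force: 50.0
```

Request:
play_rows(plan=[{"travel":[0.005,0,0.001],"twist":[0,0,0]},{"travel":[0.005,0,0],"twist":[0,0,0]}])

```text
clock: 19.55
position: [0.5545, -0.0037, 0.3687]
tcp_rot: [2.266, 2.176, -0.001]
wrist_force: [-0.7, -6.0, -2.8]
gripper_width: 0.0236
grip_force: 50.0
```

Request:
play_rows(plan=[{"travel":[0.004,0,0.001],"twist":[0,0,0]},{"travel":[0.004,0,0],"twist":[0,0,0]}])

```text
clock: 19.8
position: [0.5546, -0.0013, 0.3686]
tcp_rot: [2.266, 2.176, -0.001]
wrist_force: [-1.8, -5.2, -1.3]
gripper_width: 0.0236
grip_force: 50.0
```

Request:
play_rows(plan=[{"travel":[0.003,0,0],"twist":[0,0,0]},{"travel":[0,0,0],"twist":[0,0,0]}])

```text
clock: 20.05
position: [0.5546, -0.0003, 0.3685]
tcp_rot: [2.266, 2.176, -0.001]
wrist_force: [-1.2, -4.8, -3.0]
gripper_width: 0.0237
grip_force: 50.0
```

Request:
play_rows(plan=[{"travel":[0.004,0,0],"twist":[0,0,0]}])

```text
clock: 20.18
position: [0.5547, 0.0009, 0.3685]
tcp_rot: [-2.266, -2.176, 0.0]
wrist_force: [-1.1, -5.4, -2.4]
gripper_width: 0.0237
grip_force: 50.0
```

```bash
python3 th.py|head -2
```

```text
clock 20.175 pin [ 0.5433 -0.2799  0.2968] x_w -0.0274 F [-1.08 -5.37 -2.4 ]
prof 405..455 [215, 218, 217, 217, 218, 218, 218, 216, 217, 217, 217, 218, 218, 219, 220, 220, 220, 219, 220, 210, 179, 131, 102, 100, 102, 100, 100, 101, 101, 99, 102, 102, 100, 99, 99, 97, 96, 98, 100, 103, 100, 100, 101, 100, 94, 86, 74, 63, 54, 52]
```

Request:
play_rows(plan=[{"travel":[0.004,0,0],"twist":[0,0,0]},{"travel":[0,0,0],"twist":[0,0,0]}])

```text
clock: 20.48
position: [0.5547, 0.0022, 0.3684]
tcp_rot: [-2.266, -2.176, 0.0]
wrist_force: [-0.9, -4.5, -1.9]
gripper_width: 0.0235
grip_force: 50.0
```

Request:
play_rows(plan=[{"travel":[0.004,0,0],"twist":[0,0,0]},{"travel":[0,0,0],"twist":[0,0,0]}])

```text
clock: 20.72
position: [0.5547, 0.0028, 0.3683]
tcp_rot: [2.265, 2.176, -0.002]
wrist_force: [-1.0, -11.4, -3.1]
gripper_width: 0.0237
grip_force: 50.0
```

```bash
python3 - <<'E'
from h import *
s=sense();print(s["clock"],s["position"],s["wrist_force"].round(1),s["torque"].round(2),"yaw",R.from_rotvec(s["tcp_rot"]).as_matrix().round(4).tolist())
t=snapshot("top");q=snapshot("scene")
for c,p in(("t",t),("s",q)):
  for n in("flap","pole_grip","eye_center"): print(c,n,[(round(d["score"],2),np.round(d["extent"],1).tolist()) for d in silhouettes(p,n)[:2]])
E
```

```text
20.725 [0.55468109 0.00276169 0.36833131] [ -1.  -11.4  -3.1] [-1.75  0.18 -0.14] yaw [[0.0404, 0.9992, -0.0004], [0.9992, -0.0404, -0.0013], [-0.0013, -0.0003, -1.0]]
t flap [(0.65, [375.2, 149.8, 23.8, 124.9])]
t pole_grip [(0.68, [228.6, 184.2, 164.0, 31.8])]
t eye_center [(0.82, [374.5, 149.0, 24.4, 126.2]), (0.2, [113.1, 258.4, 33.9, 31.0])]
s flap [(0.6, [139.1, 99.8, 62.5, 76.2])]
s pole_grip [(0.59, [175.5, 127.0, 90.9, 47.2])]
s eye_center [(0.76, [139.9, 104.2, 60.6, 71.8])]
```

The pull fell to 5 N and then jumped to 11.4 N within 0.6 mm, so that's the stop. I'll ease off to check whether the catch holds.

Request:
play_rows(plan=[{"travel":[-0.006,0,0],"twist":[0,0,0]},{"travel":[-0.006,0,0],"twist":[0,0,0]},{"travel":[0,0,0],"twist":[0,0,0]}])

```text
clock: 21.5
position: [0.5548, -0.0002, 0.3686]
tcp_rot: [-2.266, -2.176, -0.001]
wrist_force: [0.4, 0.3, -2.6]
gripper_width: 0.0235
grip_force: 50.0
```

Request:
play_rows(plan=[{"travel":[-0.006,0,0],"twist":[0,0,0]},{"travel":[-0.006,0,0],"twist":[0,0,0]},{"travel":[0,0,0],"twist":[0,0,0]}])

```text
clock: 21.88
position: [0.5545, -0.004, 0.3684]
tcp_rot: [-2.266, -2.176, -0.0]
wrist_force: [-0.2, -0.7, -2.3]
gripper_width: 0.0239
grip_force: 50.0
```

The force is zero with the pole eased back 6.5 mm, so the catch holds. The pin is near the hole's centre; now I'll slide it out sideways and withdraw.

Request:
play_rows(plan=[{"travel":[-0.004,0,0],"twist":[0,0,0]},{"travel":[0,0.015,0],"twist":[0,0,0]},{"travel":[0,0.02,0],"twist":[0,0,0]},{"travel":[0,0.02,0],"twist":[0,0,0]},{"travel":[0,0.03,0],"twist":[0,0,0]},{"travel":[0,0.04,0],"twist":[0,0,0]},{"travel":[0,0.05,0],"twist":[0,0,0]},{"travel":[0,0,0],"twist":[0,0,0]}])

```text
clock: 22.88
position: [0.608, -0.0073, 0.3683]
tcp_rot: [-2.266, -2.176, 0.0]
wrist_force: [0.2, 0.2, -2.2]
gripper_width: 0.0239
grip_force: 50.0
```

```bash
python3 th.py|head -2; python3 - <<'E'
from h import *
t=snapshot("top");q=snapshot("scene")
for c,p in(("t",t),("s",q)): print(c,[(round(d["score"],2),np.round(d["extent"],1).tolist()) for d in silhouettes(p,"flap")[:2]])
print(sense()["position"])
rows(((.61,.14,.369),rotd(95),6),((.4905,.1678,.20),rotd(101.15),6))
E
```

```text
clock 22.875 pin [ 0.5966 -0.2881  0.2966] x_w -0.0214 F [ 0.15  0.24 -2.18]
prof 405..455 [217, 220, 219, 220, 220, 220, 219, 219, 219, 219, 219, 220, 220, 222, 222, 222, 221, 221, 221, 211, 181, 133, 104, 101, 103, 103, 102, 102, 102, 101, 104, 103, 102, 100, 100, 99, 98, 100, 101, 102, 101, 101, 102, 101, 96, 88, 75, 63, 55, 56]
t [(0.92, [377.3, 149.6, 21.4, 125.8])]
s [(0.76, [140.0, 99.8, 63.8, 79.4])]
[ 0.60662345 -0.00724676  0.36842209]
[0.0818, -0.0014, -0.0003] [0.0, 0.0, -0.0068] 25 mm 1.2
[0.0818, 0.0003, -0.0003] [0.0, 0.0, -0.0068] 25 mm 1.2
[0.0818, 0.002, -0.0003] [0.0, 0.0, -0.0068] 25 mm 1.2
[0.0817, 0.0038, -0.0003] [0.0, 0.0, -0.0068] 25 mm 1.2
[0.0817, 0.0056, -0.0004] [0.0, 0.0, -0.0068] 25 mm 1.2
[0.0815, 0.0073, -0.0003] [0.0, 0.0, -0.0068] 25 mm 1.2
-- [0.61  0.14  0.369]
[0.0212, -0.0648, 0.0939] [0.0, 0.0, -0.0057] 35 mm 1.0
[0.0224, -0.0644, 0.0939] [0.0, 0.0, -0.0057] 35 mm 1.0
[0.0235, -0.064, 0.0939] [0.0, 0.0, -0.0057] 35 mm 1.0
[0.0246, -0.0635, 0.0939] [0.0, 0.0, -0.0057] 35 mm 1.0
[0.0258, -0.0631, 0.0939] [0.0, 0.0, -0.0057] 35 mm 1.0
[0.0269, -0.0626, 0.0939] [0.0, 0.0, -0.0057] 35 mm 1.0
-- [0.4905 0.1678 0.2   ]
```

```bash
python3 - <<'E'
from h import *
rows(((.608,.06,.369),None,2),((.52,.12,.32),rotd(95),4),((.4902,.1677,.2),rotd(101.15),4),((.4902,.1677,.0875),None,5))
E
```

```text
[0.1121, -0.0022, -0.001] [0.0, 0.0, 0.0] 34 mm 0.0
[0.1121, -0.0023, -0.0009] [0.0, 0.0, 0.0] 34 mm 0.0
-- [0.608 0.06  0.369]
[0.047, -0.0753, 0.0408] [0.0, 0.0, -0.0102] 29 mm 1.8
[0.0494, -0.0737, 0.0409] [0.0, 0.0, -0.0102] 29 mm 1.8
[0.0517, -0.0722, 0.0408] [0.0, 0.0, -0.0102] 29 mm 1.8
[0.0539, -0.0704, 0.0409] [0.0, 0.0, -0.0102] 29 mm 1.8
-- [0.52 0.12 0.32]
[0.0418, -0.0212, 0.1] [0.0, 0.0, -0.0085] 33 mm 1.5
[0.0423, -0.0201, 0.1] [0.0, 0.0, -0.0085] 33 mm 1.5
[0.0429, -0.019, 0.1] [0.0, 0.0, -0.0085] 33 mm 1.5
[0.0433, -0.0179, 0.1] [0.0, 0.0, -0.0085] 33 mm 1.5
-- [0.4902 0.1677 0.2   ]
[0.0, 0.0, 0.075] [0.0, 0.0, 0.0] 22 mm 0.0
[0.0, 0.0, 0.075] [0.0, 0.0, 0.0] 22 mm 0.0
[0.0, 0.0, 0.075] [0.0, 0.0, 0.0] 22 mm 0.0
[0.0, 0.0, 0.075] [0.0, 0.0, 0.0] 22 mm 0.0
[0.0, 0.0001, 0.075] [0.0, 0.0, 0.0] 22 mm 0.0
-- [0.4902 0.1677 0.0875]
```

Request:
play_rows(plan=[{"travel":[0.112,-0.002,-0.001],"twist":[0,0,0]},{"travel":[0.112,-0.002,-0.001],"twist":[0,0,0]},{"travel":[0.047,-0.075,0.041],"twist":[0,0,-0.0102]},{"travel":[0.049,-0.074,0.041],"twist":[0,0,-0.0102]},{"travel":[0.052,-0.072,0.041],"twist":[0,0,-0.0102]},{"travel":[0.054,-0.07,0.041],"twist":[0,0,-0.0102]},{"travel":[0.042,-0.021,0.1],"twist":[0,0,-0.0085]},{"travel":[0.042,-0.02,0.1],"twist":[0,0,-0.0085]},{"travel":[0.043,-0.019,0.1],"twist":[0,0,-0.0085]},{"travel":[0.043,-0.018,0.1],"twist":[0,0,-0.0085]},{"travel":[0,0,0],"twist":[0,0,0]},{"travel":[0,0,0],"twist":[0,0,0]}])

```text
clock: 24.62
position: [0.4916, 0.1675, 0.201]
tcp_rot: [1.995, 2.426, 0.002]
wrist_force: [0.0, -0.1, -2.3]
gripper_width: 0.0235
grip_force: 50.0
```

Request:
play_rows(plan=[{"travel":[0,0,0.08],"twist":[0,0,0]},{"travel":[0,0,0.08],"twist":[0,0,0]},{"travel":[0,0,0.08],"twist":[0,0,0]},{"travel":[0,0,0.07],"twist":[0,0,0]},{"travel":[0,0,0.03],"twist":[0,0,0]},{"travel":[0,0,0],"twist":[0,0,0]},{"travel":[0,0,0],"twist":[0,0,0]}])

```text
clock: 25.5
position: [0.4916, 0.1676, 0.0989]
tcp_rot: [1.995, 2.426, 0.002]
wrist_force: [-0.6, -0.4, -1.9]
gripper_width: 0.0232
grip_force: 50.0
```

Request:
play_rows(plan=[{"travel":[0,0,0.013],"twist":[0,0,0]},{"travel":[0,0,0.013],"twist":[0,0,0]},{"travel":[0,0,0.01],"twist":[0,0,0]},{"travel":[0,0,0],"twist":[0,0,0]}])

```text
clock: 26.0
position: [0.4909, 0.1676, 0.0869]
tcp_rot: [-1.995, -2.427, 0.0]
wrist_force: [0.2, -0.7, -2.1]
gripper_width: 0.0237
grip_force: 50.0
```

Request:
play_rows(plan=[{"travel":[0,0,0.004],"twist":[0,0,0]},{"travel":[0,0,0],"twist":[0,0,0]}])

```text
clock: 26.25
position: [0.491, 0.1676, 0.0867]
tcp_rot: [-1.995, -2.426, 0.001]
wrist_force: [-8.5, -2.7, 24.1]
gripper_width: 0.0239
grip_force: 50.0
```

Request:
play_rows(plan=[{"travel":[0,0,0],"twist":[0,0,0]},{"travel":[0,0,0],"twist":[0,0,0]},{"travel":[0,0,0],"twist":[0,0,0]},{"travel":[0,0,0],"twist":[0,0,0]}], grip=0.5)

```text
clock: 26.75
position: [0.4909, 0.1675, 0.0858]
tcp_rot: [-1.995, -2.427, 0.0]
wrist_force: [-0.6, -0.2, -0.9]
gripper_width: 0.0456
grip_force: 0.0
```

Request:
play_rows(plan=[{"travel":[0,0,-0.03],"twist":[0,0,0]},{"travel":[0,0,-0.08],"twist":[0,0,0]},{"travel":[0,0,-0.14],"twist":[0,0,0]},{"travel":[0,0,-0.14],"twist":[0,0,0]},{"travel":[0,0,-0.14],"twist":[0,0,0]},{"travel":[-0.03,-0.12,-0.05],"twist":[0,0,0]},{"travel":[-0.05,-0.15,0],"twist":[0,0,0]},{"travel":[-0.08,0,0],"twist":[0,0,0]},{"travel":[0,0,0],"twist":[0,0,0]}])

```text
clock: 27.88
position: [0.4206, 0.104, 0.2606]
tcp_rot: [1.997, 2.425, 0.001]
wrist_force: [0.3, 0.8, -0.5]
gripper_width: 0.0454
grip_force: 0.0
```

```bash
python3 - <<'E'
from h import *
s=sense();print(s["clock"],s["position"],s["gripper_width"])
w=snapshot("wrist");t=snapshot("top");q=snapshot("scene")
for n,p in(("w",w),("t",t),("s",q)):
  for k in("flap","pole_grip","stapler"): print(n,k,[(round(d["score"],2),np.round(d["extent"],1).tolist()) for d in silhouettes(p,k)[:1]])
d=silhouettes(q,"pole_grip")[0]["pixels"]
v,u=np.nonzero(d);P=np.array([onz(q,a,b,.015) for a,b in zip(u,v)])[:,:2];m=P.mean(0);k=np.linalg.svd(P-m,full_matrices=False)[2][0];e=(P-m)@k;print(m,k,e.min(),e.max())
E
```

```text
27.875 [0.42061065 0.10398093 0.26055175] 0.04539239223928088
w flap []
w pole_grip [(0.79, [313.6, 23.0, 27.0, 205.5])]
w stapler [(0.72, [393.5, 50.5, 51.6, 112.3])]
t flap [(0.73, [377.5, 150.1, 20.4, 124.5])]
t pole_grip [(0.57, [183.4, 207.4, 120.1, 31.8])]
t stapler [(0.77, [181.4, 185.6, 43.2, 16.8])]
s flap []
s pole_grip [(0.61, [213.6, 195.5, 99.6, 34.5])]
s stapler []
[0.49142056 0.14918905] [-0.18511545  0.98271678] -0.2726213191465057 0.15270513967816887
```

```bash
python3 -c "
from rig import *
print(finish_job())"
```

```text
the job is handed in; nothing more can be done
None
```

The flap is shut and held by its catch, and the pole is unhooked and lying flat on the pad where it started; the job was handed in at about 28 s, with no verdict returned.

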